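# Poise the peeler over its drawer compartment

## Task

Pull the drawer of the small wooden drawer unit all the way out by its handle. Then pick up the vegetable peeler (not the bottle opener), lift it over the row of two spice jars and a salt shaker, and hold it still a couple of centimetres above the empty middle compartment of the drawer, level, centred and lined up with it, as if about to lower it in; finish like that, still holding it. The peeler must not touch the drawer unit, and everything else on the worktop stays where it stands.

Things in the scene. Friction and masses are not known exactly. Their poses are not given: they have to be found in the camera images.
- drawer_unit: Low wooden box with one drawer, fixed on the worktop at the back, between microwave and sink: 200 deep (x), 230 wide (y), 100 high. Origin: centre of its underside. Its -x axis points out of the drawer front, towards the robot; it may be turned by up to 0.08 rad. The shut drawer's front is flush with the box's face, 100 mm from the origin.
- drawer (a joint): How far the drawer is pulled out along the unit's -x axis, in m: 0 shut, 0.13 at the stop (fully open). It starts between 0 and 0.008. It slides with about 1.5 N of friction plus slight damping and stays where it is left.
- drawer_handle (a point): Middle of the handle's bar, 68 mm above the worktop; turned like the unit, moves with the drawer. The handle is a steel bow: a level round bar 10 mm thick, straight for 84 mm along the unit's y axis, its centre line 45 mm in front of the drawer front (40 mm clear behind it), held at both ends 110 mm apart.
- compartment (a point): Centre of the mouth of the drawer's empty middle compartment, level with its wall tops (80 mm up); turned like the unit, moves with the drawer. It is 200 long along the unit's y, 58 wide along its x, 59 deep; walls 4 thick. It lies 85 mm behind the drawer front, hidden while shut. Drawer front's top edge: 90 mm up. The compartment in front holds a teaspoon, the one behind a matchbox.
- peeler: Vegetable peeler with dark green handle and metal blade, loose, lying flat on the left of the worktop, 170 long x 25 wide x 18 high, about 80 g. Origin: centre of its underside. x along its length (blade to +x, handle from -85 to +20 mm), y across, z up. Lies 0.08 rad off level, blade low. Grip it across at the middle. It lies in either of two places, side by side with the opener.
- opener: Bottle opener with a yellow-brown handle, 174 long x 41 wide x 20 high, loose, lying flat about 11 cm beside the peeler and roughly parallel to it. Origin: centre of its underside, x along its length. It stays where it is.
- jar_a: Spice jar with a green lid, 46 across and 106 high, upright, loose. Origin: centre of its underside. One of the row of three (two jars and the salt shaker, in any order, about 70 mm apart, going away from the robot) standing between the peeler and the drawer unit. Just beyond the far end of the row is the microwave, 270 high, its door handle jutting out: keep the gripper clear of it.
- jar_b: Second spice jar with a green lid, 46 across and 106 high, upright, loose, in the same row. Origin: centre of its underside.
- shaker: Salt shaker, a round bottle with a blue cap, 51 across and 130 high, upright, loose, in the same row. Origin: centre of its underside.
- mug: Spotted mug, 93 high, loose, in front of the sink; stays where it is. Origin: centre of its underside.
- lemon: Lemon, 83 x 58 x 58, loose, in front of the sink; stays where it is. Origin: underside.
- garlic_bulb: Garlic bulb, 53 x 52 x 52, loose, at the right in front of the sink; stays where it is. Origin: underside.
There are look-alikes about, which are no part of the job. Leave any pink or turquoise look-alike of the jar_b alone.

How it is judged:
By the outcome, as a careful person would: the job done as asked, in the order asked, and still so for the second after the job is handed in, while the arm keeps its last pose, push and grip.
It also fails if it takes over 54 s, if anything falls off the work surface, if the arm or the gripper's body presses on something with over 40 N, if the wrist force passes 120 N, or if a joint passes its speed limit or range.

## Robot

A 6-joint arm with a two-finger parallel gripper is mounted at the origin on a cart in front of the work surface, level with it; the furniture and walls round the work are solid. World frame = base frame: x ahead of the robot, y to its left, z up, the work surface at z = 0. Lengths are in m, angles in rad, forces in N, time in s.
With the tool pointing down it reaches from about 0.25 to 0.8 m from the base axis. Payload 3.9 kg.
Tool frame: the origin (TCP) lies at the very end of the fingers, on their centre line; the grasp point (between the pads) lies 19 mm behind it (env.pinch_z is the distance from the TCP to the grasp point, in m); z points along the fingers, y is the line along which they close (so a half turn about z gives the same grasp; the last joint's range is limited). The gripper opens to 85 mm and grips with 20 to 120 N. Pads are 22 mm wide; open, the fingers measure 114 mm over their backs; the gripper's body (76 mm by 85 mm) begins 54 mm behind the grasp point. The pads swing forward as they close: fully open they stand 13 mm farther back than shut.
Start: joints at [-1.322, 0.26, -0.138, 1.173, 0, 1.571], TCP at [0.129, -0.509, 0.231] pointing down, gripper open.
Joint ranges: [-2.78, 2.78], [-0.83, 1.72], [-1.28, 1.37], [-1.9, 2.12], [-1.57, 1.48], [-3.14, 3.14]. Speed limits (rad/s): [2.57, 2.57, 3.14, 3.14, 3.14, 3.14].

## Interface

Orientations are given as a rotation vector (axis times angle).
In Python, from rig import get_state, optics, env gives the robot as it stands.
- The arm moves only by the tool play_rows, never from a script. Its argument "deltas" is a list of rows, each an object of numbers: "tx", "ty", "tz": the shift along the tool's x, y, z in units of 40 cm (1.0 is 40 cm); "rx", "ry", "rz": the turn, a rotation vector about the tool's x, y, z in units of 45 degrees (1.0 is 45 degrees). A call has 1 to 12 rows; each row is the pose to reach, as a shift and turn from the pose commanded when the call began, along the tool's axes at that moment; what a row does not reach only later rows make up. A row lasts 1/10 s, in which the tool goes at most 50 mm and 8.59 degrees, less where a joint would pass 70% of its speed; a pose out of reach is approached as far as the arm can. A call with a number of a shift or a turn outside -1 to 1 is refused whole. A call with a gripper value outside its range is refused whole. "claw" is the closure in counts, from 0 (fully open) to 255 (shut), set as the call begins (left out, the last holds). The fingers move at their own pace and stop on an object; "force" is the grip in N (left out, the last holds). Time passes only in rows, so rows that repeat a pose let the fingers close. It gives the time, the measured TCP pose, the force, the opening and the grip force at its end, in the units of the state.
- get_state(): the state, without advancing time (a new reading comes with each control period).
- optics.read_camera(name): name is "scene" or "top"; returns the picture (400x640x3 uint8, red, green, blue); there is no depth.
- optics.camera_model(name): a dict with "K" (3x3 intrinsics, pixels), "dist_coeffs" ([k1, k2, p1, p2, k3] as OpenCV has them; the pictures are not rectified), "pose" (4x4, takes a point from camera to world coordinates). Camera axes: x right, y down, z forward; pixel columns grow to the right and rows downward; lengths in m; the calibration is good to about 2 mm. A picture is of the moment at which its call begins. camera_model takes no time and is no camera call.
- env.close_job(): hands the job in; it is judged then, once.
The state is a dict: "time": time; "qpos": joint angles; "joint_velocities": joint speeds; "joint_efforts": joint torques, N m; "tool_pos": TCP position; "orientation": TCP orientation; "force": force on the tool from outside, world axes, zero at the start; "moment": the same for the moment, N m; "finger_gap": finger opening in m; "finger_force": force on a finger pad.
Only numpy, scipy, OpenCV 4.12 (cv2) and the standard library are available. Lean on these libraries where they do the work, as an engineer would, in place of code of your own. Each camera call takes 0.05 s, during which the arm holds its last target. There are 200 camera calls.

## Working session

There is one attempt and no reset: what is moved stays moved. The work goes in short steps, Python scripts to look and compute and a tool call to move; the robot and the scene stay as the last step left them, time stands still between calls to the robot, and variables do not carry over. Pictures are saved under pics/ and viewed, at most 10 in all, crops included, and the job is handed in when it is done.

Besides the shell and the picture viewer there is one more tool, called after ">>>" as name(argument=value, ...) on one line, values as JSON. play_rows: Moves the arm, as the interface text tells. Shifts and turns lie within -1 to 1; 1 stands for 40 cm of shift or 45 degrees of turn. Its arguments: {"type":"object","properties":{"deltas":{"type":"array"},"claw":{"type":"number"},"force":{"type":"number"}},"required":["deltas"]}

```bash
mkdir -p pics; ls; cat > h.py <<'E'
import numpy as np,cv2
from scipy.spatial.transform import Rotation as R
from rig import get_state,optics,env
def snap(n,f): 
    im=optics.read_camera(n); cv2.imwrite('pics/'+f,im[:,:,::-1]); return im
def ray(n,uv):
    m=optics.camera_model(n);p=cv2.undistortPoints(np.array([[uv]],float),np.array(m['K']),np.array(m['dist_coeffs']))[0,0]
    P=np.array(m['pose']);return P[:3,3],P[:3,:3]@np.array([p[0],p[1],1])
def at(n,uv,z):
    o,d=ray(n,uv);return o+d*(z-o[2])/d[2]
def proj(n,p):
    m=optics.camera_model(n);T=np.linalg.inv(np.array(m['pose']))
    return cv2.projectPoints(np.array(p,float).reshape(-1,1,3),cv2.Rodrigues(T[:3,:3])[0],T[:3,3],np.array(m['K']),np.array(m['dist_coeffs']))[0][:,0]
def rel(p,rv=None):
    "target TCP pose (world) -> units in present tool frame"
    s=get_state();A=R.from_rotvec(s['orientation']);t=A.inv().apply(np.array(p)-s['tool_pos'])/.4
    r=(A.inv()*R.from_rotvec(rv)).as_rotvec()/np.radians(45) if rv is not None else 0
    return np.round(t,4),np.round(r,4)
E
python3 - <<'E'
from h import *
a=snap('scene','s1.png');b=snap('top','t1.png')
for n in('scene','top'):print(np.round(optics.camera_model(n)['pose'],3),optics.camera_model(n)['K'])
s=get_state();print(s,env.pinch_z);print(R.from_rotvec(s['orientation']).as_matrix().round(3))
E
```

```text
pics
[[-0.976 -0.151  0.159  0.33 ]
 [-0.218  0.618 -0.755  1.175]
 [ 0.016 -0.772 -0.636  1.085]
 [ 0.     0.     0.     1.   ]] [[393.71391928   0.         318.40163906]
 [  0.         393.71391928 198.53003991]
 [  0.           0.           1.        ]]
[[-0.021 -0.99   0.141  0.374]
 [-1.     0.02  -0.007 -0.03 ]
 [ 0.004 -0.141 -0.99   1.409]
 [ 0.     0.     0.     1.   ]] [[369.78280232   0.         325.0365904 ]
 [  0.         369.78280232 197.03500183]
 [  0.           0.           1.        ]]
{'time': 0.1, 'qpos': array([-1.32202697e+00,  2.60625832e-01, -1.39289694e-01,  1.17272485e+00,
        3.15304095e-05,  1.57083064e+00]), 'joint_velocities': array([-0.00015141, -0.00105818,  0.0039961 ,  0.00135139, -0.00177845,
       -0.00182472]), 'joint_efforts': array([ 1.98098573e-04, -4.06509626e+01,  2.54526633e+01,  1.01133049e-02,
        1.02428576e-04,  4.15651002e-06]), 'tool_pos': array([ 0.12911087, -0.50820654,  0.23052545]), 'orientation': array([-3.11550845e+00, -3.89478142e-01,  3.10089868e-04]), 'force': array([-1.04753671,  0.06788605, -0.0619363 ]), 'moment': array([ 0.01630774,  0.01550866, -0.03801525]), 'finger_force': 0.0, 'finger_gap': 0.08558673769202509} 0.0187
[[ 0.969  0.246 -0.   ]
 [ 0.246 -0.969  0.002]
 [ 0.    -0.002 -1.   ]]
```

View pics/s1.png

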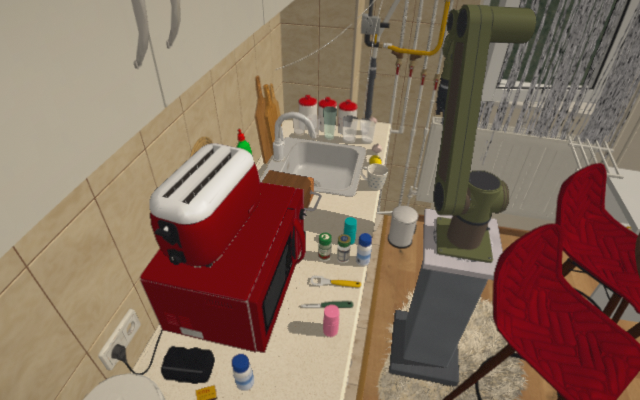

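View pics/t1.png

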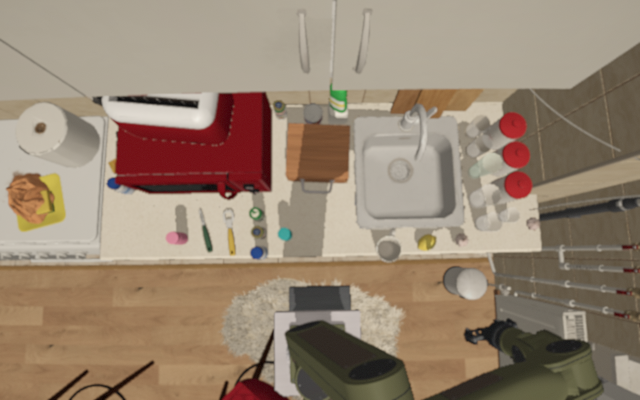

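The scene view shows two candidates: a green-handled tool at (327,304) and a yellow-handled tool at (335,283). In the top view they are at (207,230) and (230,230). The green handle fits the peeler. The drawer unit is at top (318,153), with its handle at (317,187). The row of three is at top (257,213–253), and the turquoise look-alike is at (285,234). I'll confirm in an enlarged crop.

```bash
python3 - <<'E'
from h import *
b=cv2.imread('pics/t1.png')
cv2.imwrite('pics/t1c.png',cv2.resize(b[115:265,155:365],None,fx=3.8,fy=3.8,interpolation=cv2.INTER_CUBIC)[:,:798])
E
```

```text
(no output)
```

View pics/t1c.png

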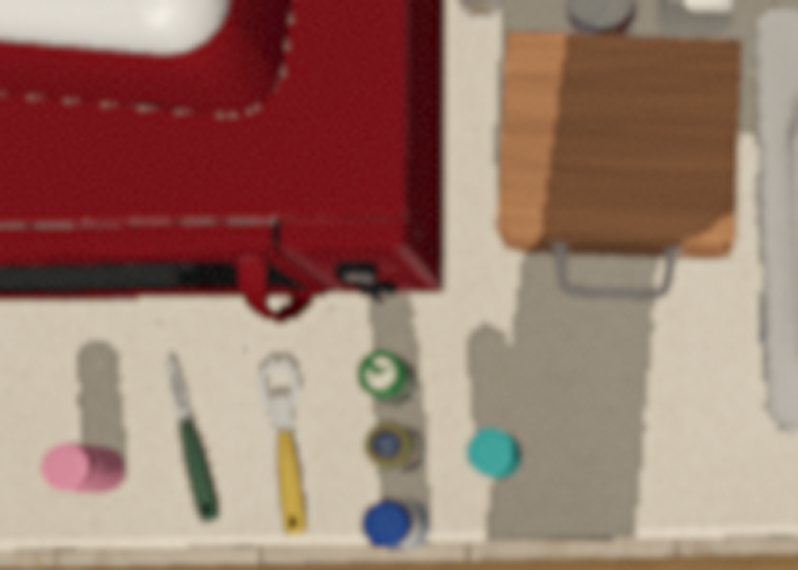

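The crop confirms it. The peeler (dark green handle, thin metal blade) runs from (173,353) to (208,517). The opener (yellow, looped head) is at (285,440). The drawer bow spans (562,291) to (668,295).

```bash
python3 - <<'E'
from h import *
c=lambda u,v:(u/3.8+155-.37,v/3.8+115-.37)
P=lambda nm,u,v,z:print(nm,at('top',c(u,v),z).round(4))
P('tip',173,353,.004);P('end',208,517,.018);P('junction',187,420,.012)
P('op',280,355,.01);P('op',294,530,.015)
P('barL',562,291,.068);P('barR',667,295,.068)
P('unit bl',507,31,.1);P('br',740,40,.1);P('fl',500,243,.1);P('fr',735,252,.1)
P('jar1',382,374,.106);P('jar2',388,444,.106);P('shaker',387,523,.13);P('turq',494,452,.106);P('pink',66,466,.106)
P('mwhandle',278,310,.15);P('mw corner',440,290,.27);
P('counter edge',400,545,0)
print(at('scene',(302,306),.004),at('scene',(352,304),.015))
E
```

```text
tip [0.5434 0.4408 0.004 ]
end [0.3784 0.3974 0.018 ]
junction [0.4748 0.4223 0.012 ]
op [0.5385 0.3302 0.01  ]
op [0.3643 0.3128 0.015 ]
barL [0.5884 0.043  0.068 ]
barR [ 0.5825 -0.0583  0.068 ]
unit bl [0.84   0.0917 0.1   ]
br [ 0.8264 -0.1343  0.1   ]
fl [0.6306 0.0995 0.1   ]
fr [ 0.6174 -0.123   0.1   ]
jar1 [0.5075 0.2097 0.106 ]
jar2 [0.4423 0.2039 0.106 ]
shaker [0.3699 0.2003 0.13  ]
turq [0.433  0.1057 0.106 ]
pink [0.4272 0.5047 0.106 ]
mwhandle [0.5632 0.2967 0.15  ]
mw corner [0.559  0.1322 0.27  ]
counter edge [0.3476 0.2107 0.    ]
[0.53165257 0.440185   0.004     ] [0.37361775 0.40317922 0.015     ]
```

```bash
cat >> h.py <<'E'
def tgt(p,phi,tilt=0,ax=(1,0,0)):
    "tool down, tool x at world yaw phi"
    rv=(R.from_rotvec([0,0,phi])*R.from_rotvec([np.pi,0,0])*R.from_rotvec(np.array(ax)*tilt)).as_rotvec()
    return rel(p,rv)
def st():
    s=get_state();M=R.from_rotvec(s['orientation']).as_matrix()
    print(round(s['time'],2),s['tool_pos'].round(4),'phi',np.arctan2(M[1,0],M[0,0]).round(4),'z',M[:,2].round(3),'F',s['force'].round(1),'gap',round(s['finger_gap'],4),s['finger_force'],s['qpos'].round(2))
E
python3 - <<'E'
from h import *
st();print(tgt((.5855,-.0077,.19),1.516));print(tgt((.40,-.25,.231),1.0))
print(at('top',(388,242),.093),at('top',(428,238),.05))
E
```

```text
0.1 [ 0.1291 -0.5082  0.2305] phi 0.2487 z [-0.     0.002 -1.   ] F [-1.   0.1 -0.1] gap 0.0856 0.0 [-1.32  0.26 -0.14  1.17  0.    1.57]
(array([ 1.4139, -0.9317,  0.1031]), array([-2.0000e-03, -1.5000e-03, -1.6135e+00]))
(array([ 8.153e-01, -4.589e-01, -3.000e-04]), array([-2.200e-03, -9.000e-04, -9.565e-01]))
[ 0.39609028 -0.25871093  0.093     ] [ 0.40790716 -0.41451837  0.05      ]
```

>>> play_rows(deltas=[{"tx": 0.815,"ty": -0.459,"rz": -0.956},{"tx": 0.815,"ty": -0.459,"rz": -0.956},{"tx": 0.815,"ty": -0.459,"rz": -0.956},{"tx": 0.815,"ty": -0.459,"rz": -0.956},{"tx": 0.815,"ty": -0.459,"rz": -0.956},{"tx": 0.815,"ty": -0.459,"rz": -0.956},{"tx": 0.815,"ty": -0.459,"rz": -0.956},{"tx": 0.815,"ty": -0.459,"rz": -0.956},{"tx": 0.815,"ty": -0.459,"rz": -0.956}], claw=135, force=40)

```text
validation failed for argument at $.de...
```

```bash
python3 - <<'E'
from h import *
st();print(tgt((.5855,-.0077,.17),1.516))
E
```

```text
0.1 [ 0.1291 -0.5082  0.2305] phi 0.2487 z [-0.     0.002 -1.   ] F [-1.   0.1 -0.1] gap 0.0856 0.0 [-1.32  0.26 -0.14  1.17  0.    1.57]
(array([ 1.4139, -0.9316,  0.1531]), array([-2.0000e-03, -1.5000e-03, -1.6135e+00]))
```

>>> play_rows(deltas=[{"tx": 0.815,"ty": -0.459,"tz": 0,"rx": 0,"ry": 0,"rz": -0.956},{"tx": 0.815,"ty": -0.459,"tz": 0,"rx": 0,"ry": 0,"rz": -0.956},{"tx": 0.815,"ty": -0.459,"tz": 0,"rx": 0,"ry": 0,"rz": -0.956},{"tx": 0.815,"ty": -0.459,"tz": 0,"rx": 0,"ry": 0,"rz": -0.956},{"tx": 0.815,"ty": -0.459,"tz": 0,"rx": 0,"ry": 0,"rz": -0.956},{"tx": 0.815,"ty": -0.459,"tz": 0,"rx": 0,"ry": 0,"rz": -0.956},{"tx": 0.815,"ty": -0.459,"tz": 0,"rx": 0,"ry": 0,"rz": -0.956},{"tx": 0.815,"ty": -0.459,"tz": 0,"rx": 0,"ry": 0,"rz": -0.956},{"tx": 0.815,"ty": -0.459,"tz": 0,"rx": 0,"ry": 0,"rz": -0.956}], claw=135, force=40)

```text
time: 1.0
tool_pos: [0.4019, -0.2483, 0.2309]
orientation: [-2.753, -1.512, -0.001]
force: [-0.2, -0.5, 0.1]
finger_gap: 0.0405
finger_force: 0.0
```

```bash
python3 - <<'E'
from h import *
st();print(tgt((.5855,-.0077,.17),1.516))
E
```

```text
1.0 [ 0.4019 -0.2483  0.2309] phi 1.0048 z [ 0.     0.001 -1.   ] F [-0.2 -0.5  0.1] gap 0.0405 0.0 [-0.55  0.17 -0.26  1.14  0.    1.58]
(array([0.7538, 0.0649, 0.1527]), array([-3.000e-04, -1.100e-03, -6.508e-01]))
```

>>> play_rows(deltas=[{"tx": 0.754,"ty": 0.065,"tz": 0.153,"rx": 0,"ry": 0,"rz": -0.651},{"tx": 0.754,"ty": 0.065,"tz": 0.153,"rx": 0,"ry": 0,"rz": -0.651},{"tx": 0.754,"ty": 0.065,"tz": 0.153,"rx": 0,"ry": 0,"rz": -0.651},{"tx": 0.754,"ty": 0.065,"tz": 0.153,"rx": 0,"ry": 0,"rz": -0.651},{"tx": 0.754,"ty": 0.065,"tz": 0.153,"rx": 0,"ry": 0,"rz": -0.651},{"tx": 0.754,"ty": 0.065,"tz": 0.153,"rx": 0,"ry": 0,"rz": -0.651},{"tx": 0.754,"ty": 0.065,"tz": 0.153,"rx": 0,"ry": 0,"rz": -0.651},{"tx": 0.754,"ty": 0.065,"tz": 0.153,"rx": 0,"ry": 0,"rz": -0.651},{"tx": 0.754,"ty": 0.065,"tz": 0.153,"rx": 0,"ry": 0,"rz": -0.651}])

```text
time: 1.9
tool_pos: [0.5839, -0.0123, 0.1699]
orientation: [-2.288, -2.152, 0.003]
force: [0.8, 0.3, 0.0]
finger_gap: 0.0403
finger_force: 0.0
```

```bash
python3 - <<'E'
from h import *
st();print(tgt((.5855,-.0077,.052),1.516))
a=snap('scene','s2.png');b=snap('top','t2.png')
A=cv2.resize(a[150:270,240:400],None,fx=2.5,fy=2.5,interpolation=2);B=cv2.resize(b[100:260,230:390],None,fx=2.5,fy=2.5,interpolation=2)
A=cv2.copyMakeBorder(A,0,100,0,0,0);cv2.imwrite('pics/c2.png',np.hstack([A,B])[:,:,::-1])
E
```

```text
1.9 [ 0.5839 -0.0123  0.1699] phi 1.5099 z [-0.002 -0.001 -1.   ] F [0.8 0.3 0. ] gap 0.0403 0.0 [-0.02  0.39 -0.11  1.07 -0.    1.61]
(array([0.0119, 0.0037, 0.2948]), array([-0.002 ,  0.0011, -0.0078]))
```

View pics/c2.png

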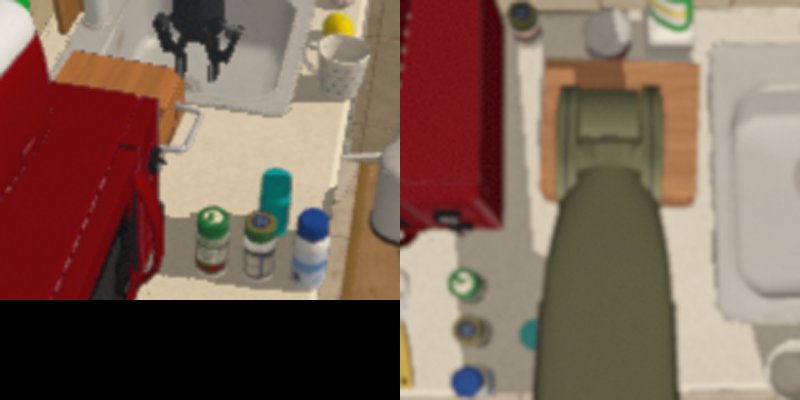

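The scene crop shows the gripper hanging above the bow, at crop (200,45). The near end of the bow is visible at crop (195,120). Next I check the bow from the scene camera and then descend.

```bash
python3 - <<'E'
from h import *
u=np.array([np.cos(.057),-np.sin(.057)]);v=np.array([np.sin(.057),np.cos(.057)])
h=np.array([.5855,-.0077])
print(proj('scene',[[*(h+v*.05),.068],[*(h-v*.05),.068],[*(h+v*.055+u*.045),.068]]))
for p in((316,193),(319,199),(306,209)):print(at('scene',p,.068))
E
```

```text
[[313.08481954 210.28786157]
 [319.98728391 194.94247024]
 [301.75356412 208.89605552]]
[ 0.60141383 -0.06617672  0.068     ]
[ 0.58090747 -0.03110124  0.068     ]
[0.61718325 0.0413086  0.068     ]
```

>>> play_rows(deltas=[{"tx": 0.012,"ty": 0.004,"tz": 0,"rx": 0,"ry": 0,"rz": -0.008},{"tx": 0.012,"ty": 0.004,"tz": 0.1,"rx": 0,"ry": 0,"rz": -0.008},{"tx": 0.012,"ty": 0.004,"tz": 0.15,"rx": 0,"ry": 0,"rz": -0.008},{"tx": 0.012,"ty": 0.004,"tz": 0.15,"rx": 0,"ry": 0,"rz": -0.008}])

```text
time: 2.4
tool_pos: [0.5838, -0.0068, 0.1075]
orientation: [-2.278, -2.157, 0.007]
force: [0.1, -0.1, 0.4]
finger_gap: 0.0404
finger_force: 0.0
```

>>> play_rows(deltas=[{"tx": 0,"ty": 0,"tz": 0.07,"rx": 0,"ry": 0,"rz": 0},{"tx": 0,"ty": 0,"tz": 0.14,"rx": 0,"ry": 0,"rz": 0},{"tx": 0,"ty": 0,"tz": 0.14,"rx": 0,"ry": 0,"rz": 0}])

```text
time: 2.7
tool_pos: [0.5869, -0.0067, 0.0539]
orientation: [2.281, 2.16, 0.0]
force: [0.2, 0.7, 0.1]
finger_gap: 0.0402
finger_force: 0.0
```

>>> play_rows(deltas=[{"tx": 0,"ty": 0,"tz": 0,"rx": 0,"ry": 0,"rz": 0},{"tx": 0,"ty": 0,"tz": 0,"rx": 0,"ry": 0,"rz": 0},{"tx": 0,"ty": 0,"tz": 0,"rx": 0,"ry": 0,"rz": 0},{"tx": 0,"ty": 0,"tz": 0,"rx": 0,"ry": 0,"rz": 0}], claw=255, force=30)

```text
time: 3.1
tool_pos: [0.5876, -0.0065, 0.0556]
orientation: [2.279, 2.16, 0.002]
force: [-1.3, -0.5, 6.4]
finger_gap: 0.0085
finger_force: 29.5
```

```bash
python3 - <<'E'
from h import *
st()
E
```

```text
3.1 [ 0.5876 -0.0065  0.0556] phi 1.517 z [ 0.002 -0.    -1.   ] F [-1.3 -0.5  6.4] gap 0.0085 29.5183002948761 [-0.01  0.49 -0.27  0.81 -0.    1.61]
```

>>> play_rows(deltas=[{"tx": 0,"ty": -0.02,"tz": 0,"rx": 0,"ry": 0,"rz": 0},{"tx": 0,"ty": -0.06,"tz": 0,"rx": 0,"ry": 0,"rz": 0},{"tx": 0,"ty": -0.11,"tz": 0,"rx": 0,"ry": 0,"rz": 0},{"tx": 0,"ty": -0.16,"tz": 0,"rx": 0,"ry": 0,"rz": 0},{"tx": 0,"ty": -0.21,"tz": 0,"rx": 0,"ry": 0,"rz": 0},{"tx": 0,"ty": -0.25,"tz": 0,"rx": 0,"ry": 0,"rz": 0},{"tx": 0,"ty": -0.28,"tz": 0,"rx": 0,"ry": 0,"rz": 0},{"tx": 0,"ty": -0.3,"tz": 0,"rx": 0,"ry": 0,"rz": 0},{"tx": 0,"ty": -0.315,"tz": 0,"rx": 0,"ry": 0,"rz": 0},{"tx": 0,"ty": -0.325,"tz": 0,"rx": 0,"ry": 0,"rz": 0},{"tx": 0,"ty": -0.33,"tz": 0,"rx": 0,"ry": 0,"rz": 0},{"tx": 0,"ty": -0.33,"tz": 0,"rx": 0,"ry": 0,"rz": 0}])

```text
time: 4.3
tool_pos: [0.4614, 0.0011, 0.0557]
orientation: [2.274, 2.156, 0.015]
force: [10.5, -0.2, -5.2]
finger_gap: 0.0084
finger_force: 29.5
```

```bash
python3 - <<'E'
from h import *
st()
E
```

```text
4.3 [0.4614 0.0011 0.0557] phi 1.5173 z [ 0.012  0.    -1.   ] F [10.5 -0.2 -5.2] gap 0.0084 29.543671309947968 [ 0.    0.3  -0.6   0.66  0.    1.63]
```

>>> play_rows(deltas=[{"tx": 0,"ty": 0,"tz": 0,"rx": 0,"ry": 0,"rz": 0},{"tx": 0,"ty": 0.01,"tz": 0,"rx": 0,"ry": 0,"rz": 0},{"tx": 0,"ty": 0.01,"tz": 0,"rx": 0,"ry": 0,"rz": 0},{"tx": 0,"ty": 0.01,"tz": -0.1,"rx": 0,"ry": 0,"rz": 0},{"tx": 0,"ty": 0.01,"tz": -0.22,"rx": 0,"ry": 0,"rz": 0},{"tx": 0,"ty": 0.01,"tz": -0.34,"rx": 0,"ry": 0,"rz": 0},{"tx": 0,"ty": 0.01,"tz": -0.45,"rx": 0,"ry": 0,"rz": 0},{"tx": 0,"ty": 0.01,"tz": -0.45,"rx": 0,"ry": 0,"rz": 0}], claw=150)

```text
time: 5.1
tool_pos: [0.4623, 0.0006, 0.24]
orientation: [2.275, 2.156, 0.012]
force: [0.7, 0.1, -0.0]
finger_gap: 0.0348
finger_force: 0.0
```

```bash
python3 - <<'E'
from h import *
st();print(tgt((.43,.2,.235),1.517+.8))
E
```

```text
5.1 [0.4623 0.0006 0.24  ] phi 1.5173 z [ 0.011  0.    -1.   ] F [ 0.7  0.1 -0. ] gap 0.0348 0.0 [ 0.    0.14 -0.27  1.15  0.    1.63]
(array([ 0.4934, -0.1074,  0.0118]), array([ 0.0131,  0.0046, -1.0182]))
```

>>> play_rows(deltas=[{"tx": 0.493,"ty": -0.107,"tz": 0.01,"rx": 0.013,"ry": 0.005,"rz": -1.0},{"tx": 0.493,"ty": -0.107,"tz": 0.01,"rx": 0.013,"ry": 0.005,"rz": -1.0},{"tx": 0.493,"ty": -0.107,"tz": 0.01,"rx": 0.013,"ry": 0.005,"rz": -1.0},{"tx": 0.493,"ty": -0.107,"tz": 0.01,"rx": 0.013,"ry": 0.005,"rz": -1.0},{"tx": 0.493,"ty": -0.107,"tz": 0.01,"rx": 0.013,"ry": 0.005,"rz": -1.0},{"tx": 0.493,"ty": -0.107,"tz": 0.01,"rx": 0.013,"ry": 0.005,"rz": -1.0}], claw=60)

```text
time: 5.7
tool_pos: [0.4253, 0.2014, 0.229]
orientation: [-1.264, -2.863, 0.009]
force: [0.1, -0.6, -0.4]
finger_gap: 0.0653
finger_force: 0.0
```

```bash
python3 - <<'E'
from h import *
st();print(tgt((.457,.42,.18),3.398-.3))
E
```

```text
5.7 [0.4253 0.2014 0.229 ] phi 2.3101 z [-0.013 -0.001 -1.   ] F [ 0.1 -0.6 -0.4] gap 0.0653 0.0 [ 0.44  0.18 -0.25  1.15  0.    1.27]
(array([0.3495, 0.4281, 0.121 ]), array([-0.0082, -0.0151, -1.0031]))
```

>>> play_rows(deltas=[{"tx": 0.35,"ty": 0.428,"tz": 0.02,"rx": -0.008,"ry": -0.015,"rz": -1.0},{"tx": 0.35,"ty": 0.428,"tz": 0.02,"rx": -0.008,"ry": -0.015,"rz": -1.0},{"tx": 0.35,"ty": 0.428,"tz": 0.02,"rx": -0.008,"ry": -0.015,"rz": -1.0},{"tx": 0.35,"ty": 0.428,"tz": 0.02,"rx": -0.008,"ry": -0.015,"rz": -1.0},{"tx": 0.35,"ty": 0.428,"tz": 0.02,"rx": -0.008,"ry": -0.015,"rz": -1.0},{"tx": 0.35,"ty": 0.428,"tz": 0.02,"rx": -0.008,"ry": -0.015,"rz": -1.0},{"tx": 0.35,"ty": 0.428,"tz": 0.02,"rx": -0.008,"ry": -0.015,"rz": -1.0}])

```text
time: 6.4
tool_pos: [0.4596, 0.4186, 0.2201]
orientation: [-0.082, -3.14, 0.002]
force: [-0.8, 0.2, -0.6]
finger_gap: 0.0652
finger_force: 0.0
```

```bash
python3 - <<'E'
from h import *
st();print(tgt((.457,.42,.1),3.398))
a=snap('scene','s3.png');b=snap('top','t3.png')
A=cv2.resize(a[180:340,260:400],None,fx=2.85,fy=2.85,interpolation=2);B=cv2.resize(b[115:275,160:300],None,fx=2.85,fy=2.85,interpolation=2)
cv2.imwrite('pics/c3.png',np.hstack([A,B])[:,:,::-1])
g=[[.461,.419,.01],[.4585,.4205,.01]]
print(proj('scene',g),proj('top',g))
# peeler handle mask in scene & top
for n,f in(('scene',a),('top',cv2.imread('pics/t1.png')[:,:,::-1])):
    h=cv2.cvtColor(np.ascontiguousarray(f),cv2.COLOR_RGB2HSV);m=(h[...,0]>60)&(h[...,0]<90)&(h[...,1]>90)&(h[...,2]<110)
    r=np.zeros_like(m); (r.__setitem__((slice(290,320),slice(300,365)),1) if n=='scene' else r.__setitem__((slice(205,260),slice(195,220)),1))
    ys,xs=np.where(m&(r>0)); 
    if len(xs):
        p=np.c_[xs,ys].astype(np.float32);print(n,len(p),p.mean(0),p.min(0),p.max(0),cv2.fitLine(p,2,0,.01,.01).ravel()[:2],at(n,p.mean(0),.011))
E
```

```text
6.4 [0.4596 0.4186 0.2201] phi 3.0892 z [-0.    -0.001 -1.   ] F [-0.8  0.2 -0.6] gap 0.0652 0.0 [ 0.74  0.43  0.09  1.23 -0.    0.79]
(array([0.0066, 0.0037, 0.3003]), array([-1.800e-03, -3.000e-04, -3.932e-01]))
[[324.62206851 303.78454267]
 [325.27833133 304.30513518]] [[204.77872346 228.81828861]
 [204.37255335 229.48527315]]
```

View pics/c3.png

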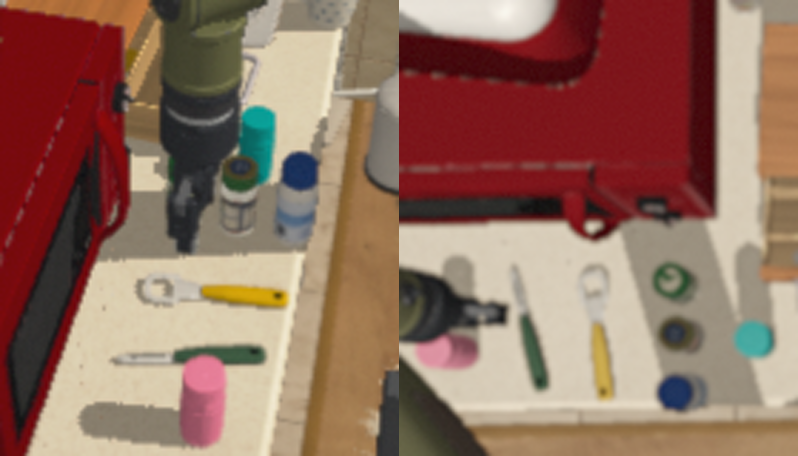

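Left panel (scene): the peeler lies from (115,358) to (265,355), behind the pink look-alike, with the gripper well above it. Right panel (top): the drawer stands open at the right edge, and all loose items are undisturbed. I descend with a 0.08 rad tilt to match the peeler.

>>> play_rows(deltas=[{"tx": 0.004,"ty": 0.004,"tz": 0.1,"rx": -0.002,"ry": 0,"rz": -0.393},{"tx": 0.004,"ty": 0.004,"tz": 0.2,"rx": -0.002,"ry": 0,"rz": -0.393},{"tx": 0.004,"ty": 0.004,"tz": 0.3,"rx": -0.002,"ry": 0,"rz": -0.393},{"tx": 0.004,"ty": 0.004,"tz": 0.34,"rx": -0.002,"ry": 0,"rz": -0.393},{"tx": 0.004,"ty": 0.004,"tz": 0.34,"rx": -0.002,"ry": 0,"rz": -0.393}], claw=95)

```text
time: 7.0
tool_pos: [0.4572, 0.4172, 0.0827]
orientation: [0.396, -3.113, 0.003]
force: [-0.7, -0.2, 1.3]
finger_gap: 0.0533
finger_force: 0.0
```

```bash
python3 - <<'E'
from h import *
st();print(tgt((.458,.42,.005),3.398,.08,(0,1,0)))
E
```

```text
7.0 [0.4572 0.4172 0.0827] phi -2.8883 z [-0.003 -0.002 -1.   ] F [-0.7 -0.2  1.3] gap 0.0533 0.0 [ 0.74  0.51 -0.15  0.92  0.    0.49]
(array([-0.0045,  0.0066,  0.1941]), array([-0.0019,  0.0972, -0.004 ]))
```

>>> play_rows(deltas=[{"tx": -0.004,"ty": 0.007,"tz": 0.07,"rx": -0.002,"ry": 0.097,"rz": -0.004},{"tx": -0.004,"ty": 0.007,"tz": 0.14,"rx": -0.002,"ry": 0.097,"rz": -0.004},{"tx": -0.004,"ty": 0.007,"tz": 0.18,"rx": -0.002,"ry": 0.097,"rz": -0.004},{"tx": -0.004,"ty": 0.007,"tz": 0.194,"rx": -0.002,"ry": 0.097,"rz": -0.004},{"tx": -0.004,"ty": 0.007,"tz": 0.194,"rx": -0.002,"ry": 0.097,"rz": -0.004}])

```text
time: 7.5
tool_pos: [0.4607, 0.4233, 0.0088]
orientation: [0.394, -3.043, 0.009]
force: [-0.3, -0.0, -0.0]
finger_gap: 0.0534
finger_force: 0.0
```

```bash
python3 - <<'E'
from h import *
st()
a=snap('scene','s4.png')
cv2.imwrite('pics/c4.png',cv2.resize(a[240:350,280:380],None,fx=5,fy=5,interpolation=2)[:,:,::-1])
E
```

```text
7.5 [0.4607 0.4233 0.0088] phi -2.8839 z [-0.072 -0.015 -0.997] F [-0.3 -0.  -0. ] gap 0.0534 0.0 [ 0.72  0.63 -0.14  0.86  0.04  0.47]
```

View pics/c4.png

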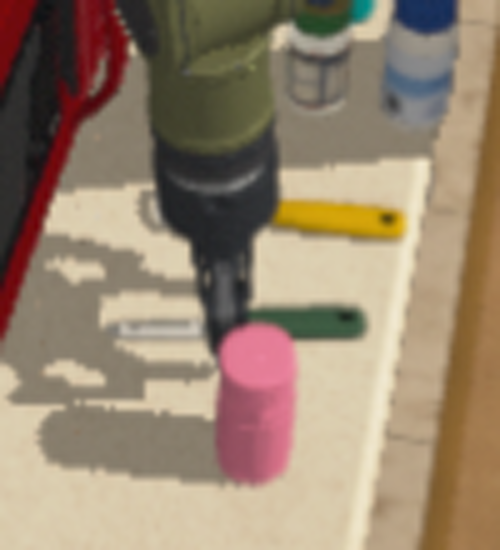

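```bash
python3 - <<'E'
from h import *
print(proj('scene',[[.4607,.4233,.0088]]))
for p in((303,306),(353,304.5),(328,305.6)): print(at('scene',(p[0]-.4,p[1]-.4),.012))
print(tgt((.455,.421,.005),3.398,.08,(0,1,0)))
E
```

```text
[[324.4290692  305.09494225]]
[0.52865559 0.44367772 0.012     ]
[0.37177147 0.40096145 0.012     ]
[0.45021562 0.42358718 0.012     ]
(array([ 0.0156, -0.0029,  0.0126]), array([0.0053, 0.0103, 0.002 ]))
```

The peeler lies between the fingers; it spans crop (115–365, 328) and the fingers are at about (222,330), a few mm towards the blade. I shift 5 mm, lower slightly, and grip.

>>> play_rows(deltas=[{"tx": 0.012,"ty": -0.003,"tz": 0.013,"rx": 0.005,"ry": 0.01,"rz": 0.002},{"tx": 0.012,"ty": -0.003,"tz": 0.013,"rx": 0.005,"ry": 0.01,"rz": 0.002}])

```text
time: 7.75
tool_pos: [0.4554, 0.421, 0.0041]
orientation: [0.392, -3.036, 0.017]
force: [-0.7, 0.1, -0.9]
finger_gap: 0.0537
finger_force: 0.0
```

>>> play_rows(deltas=[{"tx": 0,"ty": 0,"tz": 0,"rx": 0,"ry": 0,"rz": 0},{"tx": 0,"ty": 0,"tz": 0,"rx": 0,"ry": 0,"rz": 0},{"tx": 0,"ty": 0,"tz": 0,"rx": 0,"ry": 0,"rz": 0},{"tx": 0,"ty": 0,"tz": 0,"rx": 0,"ry": 0,"rz": 0}], claw=255, force=60)

```text
time: 8.15
tool_pos: [0.456, 0.4213, 0.0039]
orientation: [0.392, -3.036, 0.016]
force: [-0.5, 0.3, 2.9]
finger_gap: 0.0174
finger_force: 58.2
```

```bash
python3 - <<'E'
from h import *
st()
E
```

```text
8.15 [0.456  0.4213 0.0039] phi -2.8847 z [-0.078 -0.021 -0.997] F [-0.5  0.3  2.9] gap 0.0174 58.23965351533843 [ 0.73  0.64 -0.15  0.86  0.04  0.47]
```

```bash
python3 - <<'E'
from h import *
print(tgt((.456,.4213,.06),3.398,.08,(0,1,0)),tgt((.42,.42,.25),3.398))
E
```

```text
(array([ 1.120e-02, -1.000e-04, -1.398e-01]), array([-0.0001, -0.0007,  0.0007])) (array([ 0.137 ,  0.0196, -0.6061]), array([-1.000e-04, -1.026e-01,  7.000e-04]))
```

>>> play_rows(deltas=[{"tx": 0.002,"ty": 0,"tz": -0.03,"rx": 0,"ry": 0,"rz": 0},{"tx": 0.006,"ty": 0,"tz": -0.08,"rx": 0,"ry": 0,"rz": 0},{"tx": 0.011,"ty": 0,"tz": -0.14,"rx": 0,"ry": 0,"rz": 0},{"tx": 0.04,"ty": 0.005,"tz": -0.22,"rx": 0,"ry": -0.02,"rz": 0},{"tx": 0.07,"ty": 0.01,"tz": -0.32,"rx": 0,"ry": -0.05,"rz": 0},{"tx": 0.1,"ty": 0.015,"tz": -0.42,"rx": 0,"ry": -0.07,"rz": 0},{"tx": 0.12,"ty": 0.02,"tz": -0.52,"rx": 0,"ry": -0.09,"rz": 0},{"tx": 0.137,"ty": 0.02,"tz": -0.606,"rx": 0,"ry": -0.103,"rz": 0},{"tx": 0.137,"ty": 0.02,"tz": -0.606,"rx": 0,"ry": -0.103,"rz": 0}])

```text
time: 9.05
tool_pos: [0.421, 0.4219, 0.2563]
orientation: [-0.403, 3.107, 0.01]
force: [-0.4, 0.2, 0.1]
finger_gap: 0.0176
finger_force: 58.3
```

```bash
python3 - <<'E'
from h import *
st();print(tgt((.42,.22,.25),3.398-.78))
a=snap('scene','s5.png')
cv2.imwrite('pics/c5.png',cv2.resize(a[180:340,280:440],None,fx=3.7,fy=3.7,interpolation=2)[:,:,::-1])
E
```

```text
9.05 [0.421  0.4219 0.2563] phi -2.884 z [ 0.007  0.007 -1.   ] F [-0.4  0.2  0.1] gap 0.0176 58.291355128731084 [ 0.79  0.37  0.08  1.28 -0.    0.53]
(array([ 0.1312, -0.4875,  0.012 ]), array([0.0104, 0.0083, 0.9947]))
```

View pics/c5.png

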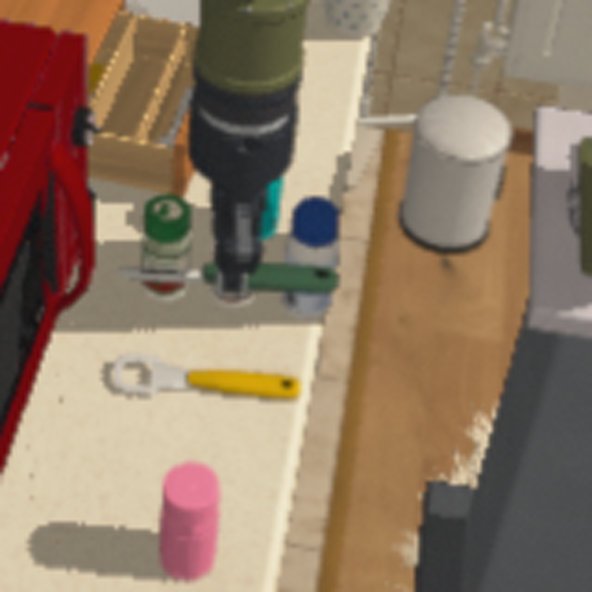

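The peeler is held near its middle, spanning crop (120,272) to (338,279). The drawer is open and the opener and jars are untouched. Next is the carry over the row.

>>> play_rows(deltas=[{"tx": 0.131,"ty": -0.487,"tz": 0.01,"rx": 0.01,"ry": 0.008,"rz": 0.995},{"tx": 0.131,"ty": -0.487,"tz": 0.01,"rx": 0.01,"ry": 0.008,"rz": 0.995},{"tx": 0.131,"ty": -0.487,"tz": 0.01,"rx": 0.01,"ry": 0.008,"rz": 0.995},{"tx": 0.131,"ty": -0.487,"tz": 0.01,"rx": 0.01,"ry": 0.008,"rz": 0.995},{"tx": 0.131,"ty": -0.487,"tz": 0.01,"rx": 0.01,"ry": 0.008,"rz": 0.995},{"tx": 0.131,"ty": -0.487,"tz": 0.01,"rx": 0.01,"ry": 0.008,"rz": 0.995},{"tx": 0.131,"ty": -0.487,"tz": 0.01,"rx": 0.01,"ry": 0.008,"rz": 0.995}])

```text
time: 9.8
tool_pos: [0.418, 0.2171, 0.2443]
orientation: [-0.815, -3.027, 0.017]
force: [-0.4, -0.1, -0.4]
finger_gap: 0.0172
finger_force: 58.5
```

```bash
python3 - <<'E'
from h import *
s=get_state()
# slope/centring of peeler in grip at previous pose
T=np.array([.421,.4219,.2563]);b=np.array([np.cos(.2576),np.sin(.2576),0]);n=np.array([-b[1],b[0],0])
for u,v in((120,272),(338,279),(205,272)):
    o,d=ray('scene',(u/3.7+280-.4,v/3.7+180-.4));p=o+d*(n@(T-o))/(n@d);print('along',(p-T)@b,'z-T',p[2]-T[2])
st();print(tgt((.44,.0,.25),2.616-.7),tgt((.47,-.003,.25),1.516))
E
```

```text
along 0.08058014227868493 z-T 0.011431943562787317
along -0.08669207135942113 z-T -0.0009564003504624052
along 0.016090747372549792 z-T 0.009787945233545758
9.8 [0.418  0.2171 0.2443] phi 2.6157 z [-0.01  -0.009 -1.   ] F [-0.4 -0.1 -0.4] gap 0.0172 58.49427435871803 [ 0.48  0.17 -0.22  1.19 -0.    1.01]
(array([-0.3201, -0.442 , -0.0102]), array([-1.710e-02,  4.000e-04,  8.909e-01])) (array([-0.3887, -0.4109, -0.0109]), array([-0.0172,  0.0039,  1.4002]))
```

```bash
python3 - <<'E'
from h import *
def slope(im,box,T,yaw):
    x0,y0,x1,y1=box
    h=cv2.cvtColor(cv2.imread('pics/'+im),cv2.COLOR_BGR2HSV)
    m=(h[...,0]>55)&(h[...,0]<95)&(h[...,1]>70)&(h[...,2]<130)&(h[...,2]>25)
    r=np.zeros(m.shape,bool);r[y0:y1,x0:x1]=1;m&=r
    n_,l,stt,_=cv2.connectedComponentsWithStats(m.astype(np.uint8));k=1+np.argmax(stt[1:,4]);ys,xs=np.where(l==k)
    f=np.polyfit(xs,ys,1);b=np.array([np.cos(yaw),np.sin(yaw),0]);n=np.array([-b[1],b[0],0]);q=[]
    for u in(xs.min(),xs.max()):
        o,d=ray('scene',(u,np.polyval(f,u)));p=o+d*(n@(T-o))/(n@d);q.append([(p-T)@b,p[2]-T[2]])
    print(im,len(xs),xs.min(),xs.max(),ys.min(),ys.max(),f[0],np.round(q,4).tolist(),'pitch',(q[0][1]-q[1][1])/(q[0][0]-q[1][0]))
slope('s1.png',(315,295,365,312),np.array([.457,.4205,.01]),.257)
slope('s5.png',(325,245,376,264),np.array([.421,.4219,.2563]),.2576)
E
```

```text
s1.png 53 334 351 303 306 0.03821528611444999 [[-0.0269, 0.0018], [-0.0829, -0.0041]] pitch 0.10439607910299134
s5.png 105 348 369 252 257 0.060923496450008385 [[-0.0209, 0.0049], [-0.0812, -0.0022]] pitch 0.11707300326420361
```

>>> play_rows(deltas=[{"tx": -0.32,"ty": -0.442,"tz": -0.01,"rx": -0.017,"ry": 0,"rz": 0.891},{"tx": -0.32,"ty": -0.442,"tz": -0.01,"rx": -0.017,"ry": 0,"rz": 0.891},{"tx": -0.32,"ty": -0.442,"tz": -0.01,"rx": -0.017,"ry": 0,"rz": 0.891},{"tx": -0.32,"ty": -0.442,"tz": -0.01,"rx": -0.017,"ry": 0,"rz": 0.891},{"tx": -0.32,"ty": -0.442,"tz": -0.01,"rx": -0.017,"ry": 0,"rz": 0.891},{"tx": -0.32,"ty": -0.442,"tz": -0.01,"rx": -0.017,"ry": 0,"rz": 0.891},{"tx": -0.32,"ty": -0.442,"tz": -0.01,"rx": -0.017,"ry": 0,"rz": 0.891}])

```text
time: 10.5
tool_pos: [0.4405, 0.0014, 0.2503]
orientation: [-1.803, -2.572, -0.003]
force: [-0.1, -0.1, -1.3]
finger_gap: 0.0175
finger_force: 58.6
```

```bash
python3 - <<'E'
from h import *
def patch(im,T,yaw,pitch,off=.009):
    I=cv2.imread('pics/'+im);b=np.array([np.cos(yaw)*np.cos(pitch),np.sin(yaw)*np.cos(pitch),np.sin(pitch)])
    C=np.array(T)+[0,0,off];o=np.array(optics.camera_model('scene')['pose'])[:3,3]
    v=o-C;w=np.cross(v,b);w/=np.linalg.norm(w);w=w if w[2]>0 else -w
    s=np.linspace(.1,-.1,780);t=np.linspace(.03,-.03,234)
    P=C+s[None,:,None]*b+t[:,None,None]*w
    M=proj('scene',P.reshape(-1,3)).reshape(234,780,2).astype(np.float32)
    Q=cv2.remap(I,M[...,0],M[...,1],cv2.INTER_CUBIC);Q[117,::20]=(0,0,255);return Q
a=patch('s3.png',[.456,.4213,.0039],.257,-.08);b=patch('s5.png',[.421,.4219,.2563],.2576,0)
cv2.imwrite('pics/p5.png',np.vstack([a,b]))
E
```

```text
(no output)
```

View pics/p5.png

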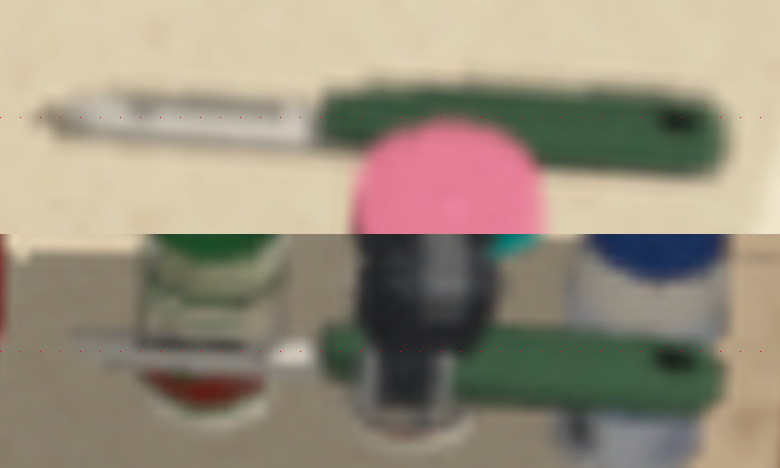

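Top patch is the peeler lying, bottom is held. The rectified handle lines nearly match: the hole is at (680,122) lying and (675,124) held. So the peeler pitches about 0.02 rad blade-high relative to the tool, and it is centred to about 1 mm. Next I check the predicted compartment against both unobstructed views.

```bash
python3 - <<'E'
from h import *
y=-.057;u=np.array([np.cos(y),np.sin(y),0]);v=np.array([-np.sin(y),np.cos(y),0]);C=np.array([.591,-.006,.08])
F=C-.085*u
def ov(im,n,x0,y0,w,h,f):
    I=cv2.resize(cv2.imread('pics/'+im)[y0:y0+h,x0:x0+w],None,fx=f,fy=f,interpolation=cv2.INTER_CUBIC)
    for P,c in(([C+a*.029*u+b*.1*v for a,b in((1,1),(1,-1),(-1,-1),(-1,1))],(0,0,255)),([F+[0,0,.01]+b*.115*v for b in(1,-1)],(255,0,0)),([F-.045*u-[0,0,.012]+b*.05*v for b in(1,-1)],(255,0,255))):
        q=((proj(n,P)-[x0,y0]+.5)*f-.5).round().astype(np.int32);cv2.polylines(I,[q],True,c,1)
    return I
a=ov('s5.png','scene',270,155,80,100,5);b=ov('t3.png','top',270,140,80,100,5)
cv2.imwrite('pics/o5.png',np.hstack([a,b]))
E
```

```text
(no output)
```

View pics/o5.png

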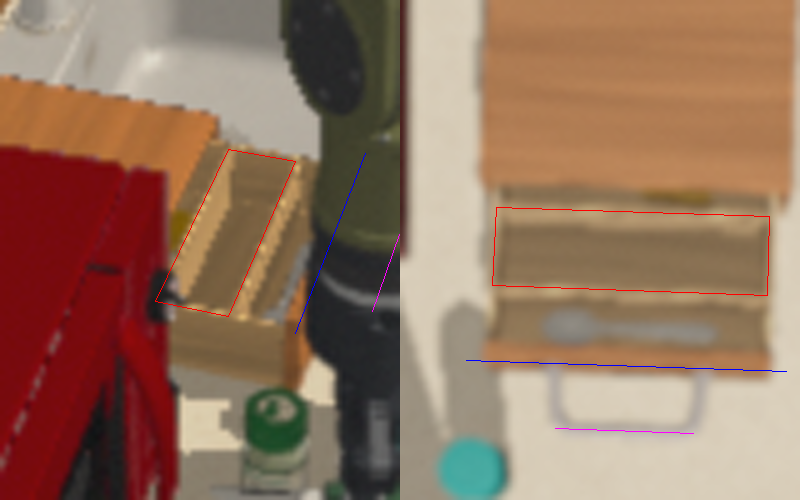

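The red predicted mouth coincides with the middle compartment in both views, and the blue front edge and magenta bar fit too. I move above it.

```bash
python3 - <<'E'
from h import *
st();print(tgt((.591,-.006,.2),1.514,.02,(0,1,0)))
E
```

```text
10.5 [0.4405 0.0014 0.2503] phi 1.9187 z [ 0.001  0.002 -1.   ] F [-0.1 -0.1 -1.3] gap 0.0175 58.615291852142946 [ 0.    0.11 -0.28  1.18  0.    1.22]
(array([-0.1459,  0.3471,  0.126 ]), array([-0.0036,  0.0232,  0.5153]))
```

>>> play_rows(deltas=[{"tx": -0.03,"ty": 0.07,"tz": 0.02,"rx": 0,"ry": 0.01,"rz": 0.15},{"tx": -0.07,"ty": 0.16,"tz": 0.05,"rx": -0.002,"ry": 0.015,"rz": 0.3},{"tx": -0.11,"ty": 0.25,"tz": 0.08,"rx": -0.003,"ry": 0.02,"rz": 0.45},{"tx": -0.146,"ty": 0.33,"tz": 0.11,"rx": -0.004,"ry": 0.023,"rz": 0.515},{"tx": -0.146,"ty": 0.347,"tz": 0.126,"rx": -0.004,"ry": 0.023,"rz": 0.515},{"tx": -0.146,"ty": 0.347,"tz": 0.126,"rx": -0.004,"ry": 0.023,"rz": 0.515},{"tx": -0.146,"ty": 0.347,"tz": 0.126,"rx": -0.004,"ry": 0.023,"rz": 0.515}])

```text
time: 11.2
tool_pos: [0.5901, -0.0052, 0.2006]
orientation: [-2.272, -2.15, -0.021]
force: [0.7, -0.7, -0.6]
finger_gap: 0.0172
finger_force: 58.7
```

```bash
python3 - <<'E'
from h import *
st();print(tgt((.591,-.006,.104),1.514,.02,(0,1,0)))
E
```

```text
11.2 [ 0.5901 -0.0052  0.2006] phi 1.5157 z [ 0.001  0.019 -1.   ] F [ 0.7 -0.7 -0.6] gap 0.0172 58.674771509895436 [-0.02  0.38 -0.04  1.15  0.02  1.61]
(array([-0.0066,  0.0025,  0.2413]), array([-0.0006,  0.0008,  0.0022]))
```

>>> play_rows(deltas=[{"tx": -0.004,"ty": 0.002,"tz": 0.05,"rx": 0,"ry": 0,"rz": 0.002},{"tx": -0.005,"ty": 0.002,"tz": 0.11,"rx": 0,"ry": 0,"rz": 0.002},{"tx": -0.006,"ty": 0.002,"tz": 0.17,"rx": 0,"ry": 0,"rz": 0.002},{"tx": -0.006,"ty": 0.002,"tz": 0.21,"rx": 0,"ry": 0,"rz": 0.002},{"tx": -0.006,"ty": 0.002,"tz": 0.235,"rx": 0,"ry": 0,"rz": 0.002},{"tx": -0.006,"ty": 0.002,"tz": 0.24,"rx": 0,"ry": 0,"rz": 0.002},{"tx": -0.006,"ty": 0.002,"tz": 0.24,"rx": 0,"ry": 0,"rz": 0.002},{"tx": -0.006,"ty": 0.002,"tz": 0.24,"rx": 0,"ry": 0,"rz": 0.002}])

```text
time: 12.0
tool_pos: [0.5931, -0.0071, 0.1063]
orientation: [-2.279, -2.147, -0.027]
force: [-0.3, 0.7, -0.3]
finger_gap: 0.0173
finger_force: 58.7
```

```bash
python3 - <<'E'
from h import *
st();print(tgt((.591,-.006,.104),1.514,.02,(0,1,0)))
a=snap('scene','s6.png');b=snap('top','t6.png')
y=-.057;u=np.array([np.cos(y),np.sin(y),0]);v=np.array([-np.sin(y),np.cos(y),0]);C=np.array([.591,-.006,.08])
A=cv2.resize(a[155:255,250:350],None,fx=5.5,fy=5.5,interpolation=2)
for P in([C+a*.029*u+b*.1*v for a,b in((1,1),(1,-1),(-1,-1),(-1,1))],[C+[0,0,.029]+.085*v,C+[0,0,.029]-.085*v]):
    q=((proj('scene',P)-[250,155]+.5)*5.5-.5).round().astype(np.int32);cv2.polylines(A,[q],True,(255,0,0),1)
B=cv2.resize(b[140:240,280:320],None,fx=5.5,fy=5.5,interpolation=2)
cv2.imwrite('pics/f6.png',np.hstack([A,B])[:,:,::-1])
E
```

```text
12.0 [ 0.5931 -0.0071  0.1063] phi 1.5115 z [ 0.005  0.019 -1.   ] F [-0.3  0.7 -0.3] gap 0.0173 58.6823406337362 [-0.02  0.45 -0.19  0.93  0.02  1.61]
(array([ 0.0023, -0.0055,  0.0058]), array([ 0.0054,  0.0007, -0.0032]))
```

View pics/f6.png

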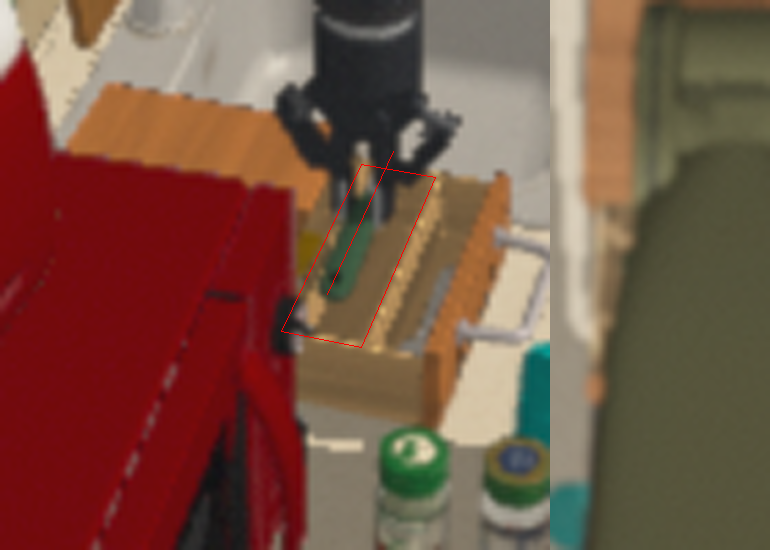

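The view shows the handle end at crop (340,296), where the predicted axis end is (327,295), and the middle lies on the line. The peeler may be yawed slightly in the grip, so I solve yaw and pitch from the handle lines in s5 and s6.

```bash
cat > fit.py <<'E'
from h import *
from scipy.optimize import least_squares
def mask(im,box):
    I=cv2.imread('pics/'+im);x0,y0,x1,y1=box
    U=cv2.resize(I[y0:y1,x0:x1],None,fx=8,fy=8,interpolation=cv2.INTER_CUBIC).astype(int)
    m=((U[...,1]-U[...,2]>12)&(U[...,1]-U[...,0]>-3)).astype(np.uint8)
    n,l,s,_=cv2.connectedComponentsWithStats(m);k=1+np.argmax(s[1:,4]);ys,xs=np.where(l==k)
    p=np.c_[(xs+.5)/8-.5+x0,(ys+.5)/8-.5+y0].astype(np.float32)
    vx,vy,cx,cy=cv2.fitLine(p,1,0,.01,.01).ravel();d=np.array([vx,vy]);t=(p-[cx,cy])@d;w=(p-[cx,cy])@[-vy,vx]
    print(im,len(p)/64,'len',np.ptp(t),'wid',np.ptp(w),'c',cx,cy,d);return np.array([[cx,cy]+d*np.quantile(t,.1),[cx,cy]+d*np.quantile(t,.9)]),p,(cx,cy),d,t
if __name__=='__main__':
    A=[('s5.png',(344,246,376,264),np.array([.421,.4219,.2563]),np.array([-.403,3.107,.01])),
       ('s6.png',(306,190,322,212),np.array([.5931,-.0071,.1063]),np.array([-2.279,-2.147,-.027]))]
    D=[]
    for im,b,T,rv in A:
        L=mask(im,b);D.append((L[0],T,R.from_rotvec(rv).as_matrix()))
    def res(x):
        yw,pt,ly,lz=x;r=[]
        for q,T,M in D:
            # blade=-tool x; yw>0: handle (+x) toward +tool y ; pt>0: handle end lower (+tool z)
            s=np.linspace(.025,.083,15);P=T+(np.c_[s,ly+yw*s,lz+pt*s])@M.T
            u=proj('scene',P);e=u[-1]-u[0];e/=np.linalg.norm(e);n=np.array([-e[1],e[0]]);r+=list((q-u[0])@n)
        return r
    f=least_squares(res,[0,0,0,-.009],x_scale=[.1,.1,.01,.01]);print('yaw,pitch,ly,lz',f.x.round(4),f.cost,'cond',np.linalg.cond(f.jac))
    for lz,ly in((-.009,0),(-.012,0),(-.006,0)):
        f=least_squares(lambda x:res([x[0],x[1],ly,lz]),[0,0]);print(lz,f.x.round(4),np.round(f.fun,2))
E
python3 fit.py
```

```text
s5.png 150.921875 len 24.250965 wid 7.546896 c 359.1301 254.86615 [0.9987532  0.04992037]
s6.png 77.765625 len 19.923803 wid 5.630274 c 312.21695 202.76256 [ 0.31935117 -0.9476364 ]
yaw,pitch,ly,lz [-0.0486  0.1439 -0.0013 -0.0045] 1.468648326294111e-27 cond 65.96953116801004
-0.009 [-0.0694  0.2133] [ 0.45 -0.15  0.04 -0.54]
-0.012 [-0.0707  0.2609] [ 0.88 -0.3   0.08 -0.67]
-0.006 [-0.0685  0.1663] [ 0.01 -0.    0.02 -0.4 ]
```

```bash
cat > fit2.py <<'E'
from fit import *
D=[]
for im,n,b in(('t1.png','top',(196,222,216,256)),('t3.png','top',(196,222,216,256)),('s1.png','scene',(333,297,360,312)),('s5.png','scene',(344,246,376,264)),('s6.png','scene',(306,190,322,212))):
    D.append((mask(im,b)[0],n))
for q,_ in D[:2]:
    a,b=at('top',q[0],.012),at('top',q[1],.012);print('top handle yaw',np.arctan((a-b)[1]/(a-b)[0]),a,b)
E
python3 fit2.py
```

```text
t1.png 83.65625 len 25.372986 wid 4.0464144 c 205.40729 233.59619 [0.25448555 0.9670766 ]
t3.png 85.71875 len 25.525799 wid 4.0971775 c 206.58307 238.06058 [0.25403166 0.9671959 ]
s1.png 81.03125 len 19.717638 wid 6.0259256 c 343.13327 303.97354 [0.99473006 0.10252851]
s5.png 150.921875 len 24.250965 wid 7.546896 c 359.1301 254.86615 [0.9987532  0.04992037]
s6.png 77.765625 len 19.923803 wid 5.630274 c 312.21695 202.76256 [ 0.31935117 -0.9476364 ]
top handle yaw 0.2784338517000773 [0.45586795 0.41931503 0.012     ] [0.38886777 0.40016239 0.012     ]
top handle yaw 0.2779711537386933 [0.45619615 0.41939017 0.012     ] [0.38877779 0.40015174 0.012     ]
```

```bash
cat > hole.py <<'E'
from h import *
def patchpix(T,yaw,pitch,x,y,off=.009):
    b=np.array([np.cos(yaw)*np.cos(pitch),np.sin(yaw)*np.cos(pitch),np.sin(pitch)]);C=np.array(T)+[0,0,off]
    o=np.array(optics.camera_model('scene')['pose'])[:3,3];w=np.cross(o-C,b);w/=np.linalg.norm(w);w=w if w[2]>0 else -w
    return proj('scene',C+(.1-.2*x/779)*b+(.03-.06*y/233)*w)[0]
def darkest(im,c,r=4):
    I=cv2.cvtColor(cv2.imread('pics/'+im),cv2.COLOR_BGR2GRAY);x0,y0=int(c[0])-r,int(c[1])-r
    U=cv2.resize(I[y0:y0+2*r+1,x0:x0+2*r+1],None,fx=8,fy=8,interpolation=cv2.INTER_CUBIC).astype(float)
    w=np.clip(np.quantile(U,.06)-U,0,None);Y,X=np.mgrid[:U.shape[0],:U.shape[1]]
    return np.array([(w*X).sum(),(w*Y).sum()])/w.sum()/8+[x0-.44,y0-.44]
L=([.456,.4213,.0039],R.from_rotvec([.392,-3.036,.016]).as_matrix())
S5=([.421,.4219,.2563],R.from_rotvec([-.403,3.107,.01]).as_matrix());S6=([.5931,-.0071,.1063],R.from_rotvec([-2.279,-2.147,-.027]).as_matrix())
h3=patchpix(L[0],.257,-.08,680,122);h5=patchpix(S5[0],.2576,0,675,125);h6=np.array([310.9,205.5])
print('s3',h3,darkest('s3.png',h3,3),'s5',h5,darkest('s5.png',h5,3),'s6',h6,darkest('s6.png',h6,3))
for z in(.014,.018,.022):
    p=at('scene',h3,z);l=L[1].T@(p-L[0]);print(z,p.round(4),'tool',l.round(4),'top',proj('top',p).round(1),'pred s5',proj('scene',S5[0]+S5[1]@l).round(1),'s6',proj('scene',S6[0]+S6[1]@l).round(1))
    e=np.eye(3)
    for n,d in(('yaw-.05',[0,-.05*l[0],0]),('pitch+.05',[0,0,.05*l[0]])):print('   ',n,(proj('scene',S5[0]+S5[1]@(l+d))-proj('scene',S5[0]+S5[1]@l)).round(2),(proj('scene',S6[0]+S6[1]@(l+d))-proj('scene',S6[0]+S6[1]@l)).round(2))
E
python3 hole.py
```

```text
s3 [348.97026023 302.93811421] [348.68637268 302.89639327] s5 [366.62848183 253.48670666] [366.44161058 253.56350561] s6 [310.9 205.5] [310.41516641 204.97031347]
0.014 [0.3839 0.4006 0.014 ] tool [ 0.0755 -0.0017 -0.004 ] top [[208.9 249.2]] pred s5 [[367.1 253.6]] s6 [[309.7 205.7]]
    yaw-.05 [[-0.18 -0.98]] [[0.95 0.19]]
    pitch+.05 [[-0.14  0.91]] [[-0.01  0.77]]
0.018 [0.3837 0.4035 0.018 ] tool [ 0.0753  0.0011 -0.008 ] top [[207.8 249.3]] pred s5 [[367.3 253.4]] s6 [[309.  204.7]]
    yaw-.05 [[-0.18 -0.98]] [[0.95 0.19]]
    pitch+.05 [[-0.14  0.91]] [[-0.01  0.77]]
0.022 [0.3835 0.4064 0.022 ] tool [ 0.0751  0.004  -0.0121] top [[206.7 249.3]] pred s5 [[367.5 253.1]] s6 [[308.3 203.7]]
    yaw-.05 [[-0.18 -0.98]] [[0.95 0.19]]
    pitch+.05 [[-0.14  0.91]] [[-0.01  0.77]]
```

The hole feature matches prediction to about 1 px in both views: pitch is within about 0.01, and yaw is about −0.025 rad. One small final correction, then settle.

>>> play_rows(deltas=[{"tx": 0.002,"ty": -0.005,"tz": 0.008,"rx": 0.005,"ry": 0,"rz": 0.027},{"tx": 0.002,"ty": -0.005,"tz": 0.008,"rx": 0.005,"ry": 0,"rz": 0.027},{"tx": 0.002,"ty": -0.005,"tz": 0.008,"rx": 0.005,"ry": 0,"rz": 0.027},{"tx": 0.002,"ty": -0.005,"tz": 0.008,"rx": 0.005,"ry": 0,"rz": 0.027},{"tx": 0.002,"ty": -0.005,"tz": 0.008,"rx": 0.005,"ry": 0,"rz": 0.027},{"tx": 0.002,"ty": -0.005,"tz": 0.008,"rx": 0.005,"ry": 0,"rz": 0.027}])

```text
time: 12.7
tool_pos: [0.5905, -0.0062, 0.1018]
orientation: [-2.298, -2.12, -0.02]
force: [-0.2, 1.3, -0.5]
finger_gap: 0.0174
finger_force: 58.7
```

```bash
python3 - <<'E'
from h import *
st()
E
```

```text
12.7 [ 0.5905 -0.0062  0.1018] phi 1.4901 z [-0.001  0.019 -1.   ] F [-0.2  1.3 -0.5] gap 0.0174 58.680142132179505 [-0.02  0.45 -0.2   0.92  0.02  1.63]
```

```bash
python3 -c "
from rig import env
print(env.close_job())"
```

```text
the job is handed in; nothing more can be done
None
```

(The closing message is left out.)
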